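# Start the stirrer under the flask

### The job

Two identical magnetic stirrers stand side by side on the lab bench and only one carries a foil-capped flask on its round plate. Start that one: press the wide round button on its front deck fully down, keep it down for about two seconds, then let it come back up. Do not press the narrow button beside it, do not touch the other stirrer, and leave the flask standing on its plate.

Things in the scene. Friction and masses are not known exactly. Their poses are not given: they have to be found in the camera images.
- start_top (a point): Centre of the top face of the wide start button on the stirrer that carries the flask: a flat grey round cap 32 mm in diameter in a white 44 mm collar. It goes straight down 8 mm. At rest its top is 84 mm above the table, 12 mm above the collar and 24 mm above the deck. The point moves with the button; axes: x to the stirrer's back, y to its left, z up.
- start (a joint): How far that wide start button is pressed: 0 m at rest, 0.008 m fully down. It springs back by itself; it needs about 1.5 N to begin to move and 5 N to be fully down, where it meets a hard stop.
- stop (a joint): How far the narrow button of the same stirrer is pressed: 0 m at rest, 0.006 m fully down; springs back. A grey round cap 14 mm in diameter in a white 30 mm collar, top 82 mm above the table, 90 mm to the right of the wide button (seen from the robot) along the stirrer's front, a flat black display between them. To be left alone.
- flask: Conical glass flask with a foil cap, 80 mm wide at the foot, 140 mm tall, loose, on the plate of the stirrer to be started, about 125 mm behind the front deck's buttons. Origin: centre of its underside; z is its axis. A smaller flask of the same kind on the bare bench has no part in the job.
- idle_stirrer: The other stirrer, with the empty plate; fixed, built like the first: white case 240 mm deep, 160 wide, 60 high at the front deck, 72 behind it; round plate 130 mm wide, top 80 mm above the table. Origin: centre of its underside, x to its back, y to its left, z up. Wide button at (-85, 42) mm, narrow one at (-85, -48), plate centre at (40, 0). Not to be touched.
Mind the look-alikes: they are no part of the job. Leave any blue look-alike of the flask alone.

How it is judged:
By the outcome, as a careful person would: the job done as asked, in the order asked, and still so for the second after the job is handed in, with the robot touching nothing.
It also fails if it takes over 32 s, if anything falls off the work surface, if the arm or the gripper's body presses on something with over 40 N, if the wrist force passes 120 N, or if a joint passes its speed limit or range.

### The arm

A 6-joint arm with a two-finger parallel gripper is mounted at the origin on the work surface. World frame = base frame: x ahead of the robot, y to its left, z up, the work surface at z = 0. Lengths are in mm, angles in rad, forces in N, time in s.
With the tool pointing down it reaches from about 250 to 775 mm from the base axis. Payload 4 kg.
Tool frame: the origin (TCP) lies at the centre of the arm's flange, where the gripper is bolted on; the fingertips stand 173 mm ahead of it and the grasp point (between the pads) lies bot.tcp_to_grasp ahead of it (bot.tcp_to_grasp is the distance from the TCP to the grasp point, in mm); z points along the fingers, y is the line along which they close (so a half turn about z gives the same grasp; the last joint's range is limited). The gripper opens to 85 mm and grips with 20 to 120 N. Pads are 22 mm wide; open, the fingers measure 114 mm over their backs; the gripper's body (76 mm by 85 mm) begins 54 mm behind the grasp point. The pads swing forward as they close: fully open they stand 13 mm farther back than shut.
Start: joints at [1.222, 0.087, 1.371, -0, 1.684, -0.103], TCP at [133.835, 533.468, 404.741] pointing down, gripper open.
Joint ranges: [-3.1, 3.1], [-0.76, 2.03], [0.27, 2.55], [-1.08, 4.22], [0.17, 2.65], [-2.57, 2.57]. Speed limits (rad/s): [2.79, 2.79, 3.14, 3.14, 3.14, 3.14].

### API

Orientations are given as a unit quaternion [w, x, y, z].
In Python, from workcell import monitor, read_camera, bot gives the robot as it stands. The module is installed in compiled form; this text tells all that it offers.
- The arm moves only by the shell command python3 -m handwheel 'ROWS' [FORCE]. ROWS is JSON, a list of rows, each an object with "offset": the shift along the tool's x, y, z in m, a list of three; "twist": the turn about the tool's z in rad; "fingers": the opening, from -1 (shut) to 1 (fully open). In form: [{"offset": [tx, ty, tz], "twist": twist, "fingers": fingers}, ...]. A call has 1 to 12 rows; each row shifts and turns the commanded pose from where the row before left it, along the tool's axes as they then stand; what a row does not reach is not made up. A row lasts 1/10 s, in which the tool goes at most 50 mm and 8.59 degrees, less where a joint would pass 70% of its speed; a pose out of reach is approached as far as the arm can. A call with a gripper value outside its range is refused whole. The fingers move at their own pace and stop on an object; FORCE is the grip in N (left out, the last holds). Time passes only in rows, so rows that do not move let the fingers close. It gives the time, the measured TCP pose, the force, the opening and the grip force at its end, in the units of the state.
- monitor.sense(): the state, without advancing time (a new reading comes with each control period).
- read_camera(name): name is "scene" or "top" or "wrist"; returns a dict with "image" (384x512x3 uint8, blue, green, red), "camera_matrix" (3x3 intrinsics, pixels), "D" ([k1, k2, p1, p2, k3] as OpenCV has them; the pictures are not rectified), "R" (3x3) and "t" (3): a world point X has camera coordinates R X + t; the wrist camera has in their place "T_tool_cam" (4x4, takes a point from camera to tool coordinates, whose origin is the TCP and whose axes are the flange's). Camera axes: x right, y down, z forward; pixel columns grow to the right and rows downward; lengths in mm; the calibration is good to about 2 mm. A picture is of the moment at which its call begins: read the wrist's pose just before it. There is no depth.
- bot.job_done(): hands the job in; it is judged then, once.
The state is a dict: "time": time; "joints": joint angles; "qd": joint speeds; "joint_efforts": joint torques, N m; "ee_pos": TCP position; "eef_rot": TCP orientation; "force": force on the tool from outside, world axes, zero at the start; "wrist_torque": the same for the moment, N m; "width": opening from 0.0 (shut) to 1.0 (fully open); "gripper_force": force on a finger pad.
Only numpy, scipy, OpenCV 4.12 (cv2) and the standard library are available. Lean on these libraries where they do the work, as an engineer would, in place of code of your own. Each camera call takes 0.05 s, during which the arm holds its last target. There are 200 camera calls.

## Working session

There is one attempt and no reset: what is moved stays moved. The work goes in short steps, Python scripts to look and compute and a shell command to move; the robot and the scene stay as the last step left them, time stands still between calls to the robot, and variables do not carry over. Pictures are saved under pics/ and viewed, at most 10 in all, crops included, and the job is handed in when it is done.

```bash
mkdir -p pics; python3 - <<'E'
from workcell import monitor, read_camera, bot
import cv2,numpy as np,pickle
s=monitor.sense(); print(s, bot.tcp_to_grasp)
d={}
for n in ("scene","top"):
    c=read_camera(n); d[n]=c; cv2.imwrite(f"pics/{n}0.png",c["image"])
    print(n,c["camera_matrix"].tolist(),c["D"],(-np.array(c["R"]).T@np.array(c["t"])).round(1))
pickle.dump(d,open("cams.pkl","wb"))
E
```

```text
{'time': 0.0, 'joints': array([ 1.22193140e+00,  8.79585321e-02,  1.37231408e+00, -1.74354404e-05,
        1.68360077e+00, -1.03109215e-01]), 'qd': array([ 0.00043945, -0.000365  ,  0.00070084, -0.00044251, -0.00027235,
       -0.00102763]), 'joint_efforts': array([-3.13618266e-04, -3.51850998e+01, -3.13281226e+01, -1.96408332e-04,
        1.04366813e-02,  1.47754014e-05]), 'ee_pos': array([133.77823362, 533.35364913, 403.50640794]), 'eef_rot': array([-2.47076288e-04,  1.22569752e-01,  9.92459246e-01, -1.11330896e-03]), 'force': array([ 0.61125021, -0.69393218,  0.19003439]), 'wrist_torque': array([-0.0027054 , -0.01460424,  0.01564775]), 'gripper_force': 0.0, 'width': 1.0011518551731793} 154.70000000000002
scene [[358.8865890372995, 0.0, 249.57551613598142], [0.0, 358.8865890372995, 193.35373612403492], [0.0, 0.0, 1.0]] [0.00787756 0.         0.         0.         0.        ] [1161.6 -120.2  581.8]
top [[361.1566865624264, 0.0, 258.32220930412507], [0.0, 361.1566865624264, 191.3394397141134], [0.0, 0.0, 1.0]] [-0.10695883  0.          0.          0.          0.        ] [430.  -13.3 942.9]
```

View pics/scene0.png

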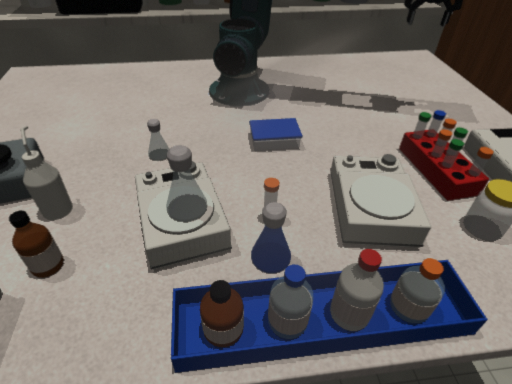

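View pics/top0.png

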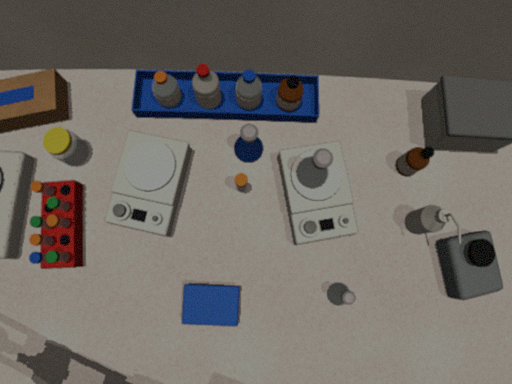

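The scene image shows the flask-carrying stirrer on the left at about (180,210). In the top image it is on the right, with its plate near (316,175), wide button near (310,228) and narrow button near (346,221). The idle stirrer is near (148,180) in the top image. Next I'll measure the caps.

```bash
cat > h.py <<'E'
import numpy as np,cv2
def ray(c,uv,z):
    K,D,R,t=[np.array(c[k],float) for k in("camera_matrix","D","R","t")]
    p=cv2.undistortPoints(np.array(uv,float).reshape(-1,1,2),K,D).reshape(-1,2)
    C=-R.T@t.ravel(); d=np.c_[p,np.ones(len(p))]@R
    return C+d*((z-C[2])/d[:,2])[:,None]
def proj(c,X):
    R=np.array(c["R"],float)
    return cv2.projectPoints(np.array(X,float).reshape(-1,1,3),cv2.Rodrigues(R)[0],np.array(c["t"],float),np.array(c["camera_matrix"]),np.array(c["D"]))[0].reshape(-1,2)
E
python3 - <<'E'
import pickle,cv2,numpy as np
from h import *
d=pickle.load(open("cams.pkl","rb"))
out=[]
for n,(x0,y0,x1,y1),z in(("top",(280,205,360,245),84),("scene",(130,140,210,200),84)):
    c=d[n]; g=cv2.cvtColor(c["image"],cv2.COLOR_BGR2GRAY)[y0:y1,x0:x1]
    G=cv2.resize(g,None,fx=8,fy=8,interpolation=cv2.INTER_CUBIC)
    _,m=cv2.threshold(G,0,255,cv2.THRESH_OTSU+cv2.THRESH_BINARY_INV)
    print(n)
    for k in cv2.findContours(m,cv2.RETR_LIST,cv2.CHAIN_APPROX_NONE)[0]:
        a=cv2.contourArea(k)/64
        if 15<a<400:
            M=cv2.moments(k);uv=np.array([M['m10'],M['m01']])/M['m00']; uv=(uv+.5)/8-.5+[x0,y0]
            print(a,uv.round(1),ray(c,uv,z)[0].round(1), np.sqrt(4*a/np.pi).round(1))
    out.append(cv2.resize(G,(640,320 if n=="top" else 480))[:300])
cv2.imwrite("pics/crop.png",np.vstack(out))
E
```

```text
top
124.953125 [309.6 226.7] [ 507.1 -166.8   84. ] 12.6
21.4375 [345.1 220.4] [ 524.4 -254.    84. ] 5.2
155.203125 [326.2 224.1] [ 514.2 -207.5   84. ] 14.1
134.5859375 [290.9 223.6] [ 513.6 -121.9   84. ] 13.1
scene
58.765625 [150.1 181.4] [ 559.7 -250.    84. ] 8.7
41.0859375 [148.4 174.9] [ 537.2 -255.3   84. ] 7.2
```

View pics/crop.png

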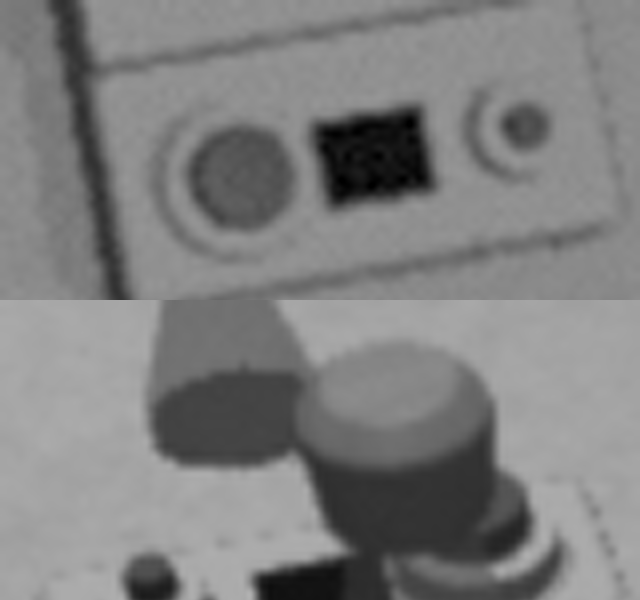

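The wide cap is at about (507, -167). The narrow cap is 88.9 mm from it (90 expected), and the measured cap is 30 mm across (32 expected), so the fix is sound. The stirrer is turned about +11°. Next I close the fingers and travel at height: tool shift about (-0.532, -0.588) m in 20 rows.

```bash
python3 -m handwheel '[{"offset":[-0.0266,-0.0294,0],"twist":0,"fingers":-1},{"offset":[-0.0266,-0.0294,0],"twist":0,"fingers":-1},{"offset":[-0.0266,-0.0294,0],"twist":0,"fingers":-1},{"offset":[-0.0266,-0.0294,0],"twist":0,"fingers":-1},{"offset":[-0.0266,-0.0294,0],"twist":0,"fingers":-1},{"offset":[-0.0266,-0.0294,0],"twist":0,"fingers":-1},{"offset":[-0.0266,-0.0294,0],"twist":0,"fingers":-1},{"offset":[-0.0266,-0.0294,0],"twist":0,"fingers":-1},{"offset":[-0.0266,-0.0294,0],"twist":0,"fingers":-1},{"offset":[-0.0266,-0.0294,0],"twist":0,"fingers":-1}]' 20
```

```text
time: 1.1
ee_pos: [320.5, 182.0, 404.4]
eef_rot: [-0.0, 0.122, 0.992, 0.0]
force: [0.4, 0.2, -0.0]
width: -0.002
gripper_force: 0.0
```

```bash
python3 -m handwheel '[{"offset":[-0.0266,-0.0294,0],"twist":0,"fingers":-1},{"offset":[-0.0266,-0.0294,0],"twist":0,"fingers":-1},{"offset":[-0.0266,-0.0294,0],"twist":0,"fingers":-1},{"offset":[-0.0266,-0.0294,0],"twist":0,"fingers":-1},{"offset":[-0.0266,-0.0294,0],"twist":0,"fingers":-1},{"offset":[-0.0266,-0.0294,0],"twist":0,"fingers":-1},{"offset":[-0.0266,-0.0294,0],"twist":0,"fingers":-1},{"offset":[-0.0266,-0.0294,0],"twist":0,"fingers":-1},{"offset":[-0.0266,-0.0294,0],"twist":0,"fingers":-1},{"offset":[-0.0266,-0.0294,0],"twist":0,"fingers":-1},{"offset":[0,0,0],"twist":0,"fingers":-1},{"offset":[0,0,0],"twist":0,"fingers":-1}]'
python3 - <<'E'
from workcell import monitor, read_camera
import cv2,numpy as np,pickle
from scipy.spatial.transform import Rotation as Ro
from h import *
s=monitor.sense(); c=read_camera("wrist")
q=s["eef_rot"];T=np.eye(4);T[:3,:3]=Ro.from_quat(np.r_[q[1:],q[0]]).as_matrix();T[:3,3]=s["ee_pos"]
W=np.linalg.inv(T@np.array(c["T_tool_cam"])); c["R"]=W[:3,:3];c["t"]=W[:3,3]
pickle.dump(c,open("w.pkl","wb"));cv2.imwrite("pics/w1.png",c["image"])
print(s["ee_pos"].round(1),s["joints"].round(2),s["force"],proj(c,[[507.1,-166.8,84],[524.4,-254,82],[507,-167,231]]).round(1))
E
```

```text
time: 2.3
ee_pos: [506.8, -166.9, 403.5]
eef_rot: [-0.001, 0.123, 0.992, 0.001]
force: [-0.2, 0.2, 0.4]
width: 0.001
gripper_force: 0.0
[ 506.8 -166.9  403.5] [-0.42  0.05  1.41  0.    1.68 -1.75] [-0.20088103  0.24816483  0.38398896] [[253.1 174.2]
 [168.1 213.3]
 [253.  243. ]]
```

View pics/w1.png

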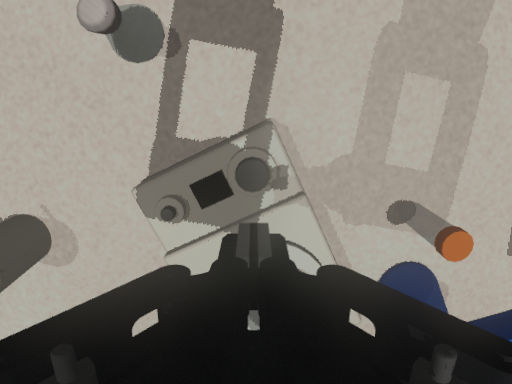

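The wrist view shows the wide cap at (253,174), matching the predicted (253.1,174.2). The narrow cap is at (168,212), also as predicted. So the tips are straight above the button, and I descend to about 10 mm above it.

```bash
python3 -m handwheel '[{"offset":[0,0,0.016],"twist":0,"fingers":-1},{"offset":[0,0,0.016],"twist":0,"fingers":-1},{"offset":[0,0,0.016],"twist":0,"fingers":-1},{"offset":[0,0,0.016],"twist":0,"fingers":-1},{"offset":[0,0,0.016],"twist":0,"fingers":-1},{"offset":[0,0,0.016],"twist":0,"fingers":-1},{"offset":[0,0,0.016],"twist":0,"fingers":-1},{"offset":[0,0,0.016],"twist":0,"fingers":-1},{"offset":[0,0,0.006],"twist":0,"fingers":-1},{"offset":[0,0,0],"twist":0,"fingers":-1},{"offset":[0,0,0],"twist":0,"fingers":-1}]'
```

```text
time: 3.45
ee_pos: [506.9, -165.8, 271.7]
eef_rot: [0.001, 0.122, 0.993, -0.0]
force: [-0.3, -0.8, 0.0]
width: 0.004
gripper_force: 0.0
```

```bash
python3 -m handwheel '[{"offset":[0,0,0.005],"twist":0,"fingers":-1},{"offset":[0,0,0.005],"twist":0,"fingers":-1},{"offset":[0,0,0.002],"twist":0,"fingers":-1},{"offset":[0,0,0.002],"twist":0,"fingers":-1},{"offset":[0,0,0],"twist":0,"fingers":-1},{"offset":[0,0,0],"twist":0,"fingers":-1}]'
```

```text
time: 4.05
ee_pos: [506.7, -166.3, 256.9]
eef_rot: [-0.0, 0.123, 0.992, 0.0]
force: [-0.6, 0.2, 1.9]
width: 0.003
gripper_force: 0.8
```

Contact has begun, with 1.9 N at the tip and the tip at about 84. Now I press on.

```bash
python3 -m handwheel '[{"offset":[0,0,0.003],"twist":0,"fingers":-1},{"offset":[0,0,0.003],"twist":0,"fingers":-1},{"offset":[0,0,0.0015],"twist":0,"fingers":-1},{"offset":[0,0,0],"twist":0,"fingers":-1}]'
```

```text
time: 4.45
ee_pos: [506.9, -166.4, 249.7]
eef_rot: [0.0, 0.123, 0.992, -0.0]
force: [-1.5, 1.3, 5.1]
width: -0.002
gripper_force: 2.4
```

```bash
python3 -m handwheel '[{"offset":[0,0,0.001],"twist":0,"fingers":-1},{"offset":[0,0,0],"twist":0,"fingers":-1}]'
```

```text
time: 4.65
ee_pos: [506.9, -166.4, 249.4]
eef_rot: [0.001, 0.123, 0.992, -0.0]
force: [-2.4, 0.3, 7.8]
width: -0.002
gripper_force: 3.8
```

```bash
python3 -m handwheel '[{"offset":[0,0,0.001],"twist":0,"fingers":-1},{"offset":[0,0,0],"twist":0,"fingers":-1}]'
```

```text
time: 4.85
ee_pos: [506.9, -166.4, 249.4]
eef_rot: [0.001, 0.123, 0.992, -0.0]
force: [-4.2, 1.7, 11.2]
width: -0.003
gripper_force: 5.7
```

The force rose to 11 N with no further travel, so the button is on its hard stop. It has been fully down since about t = 4.5–4.6, so I hold until about 6.6 and then lift.

```bash
python3 -m handwheel '[{"offset":[0,0,0],"twist":0,"fingers":-1},{"offset":[0,0,0],"twist":0,"fingers":-1},{"offset":[0,0,0],"twist":0,"fingers":-1},{"offset":[0,0,0],"twist":0,"fingers":-1},{"offset":[0,0,0],"twist":0,"fingers":-1},{"offset":[0,0,0],"twist":0,"fingers":-1},{"offset":[0,0,0],"twist":0,"fingers":-1},{"offset":[0,0,0],"twist":0,"fingers":-1},{"offset":[0,0,0],"twist":0,"fingers":-1},{"offset":[0,0,0],"twist":0,"fingers":-1},{"offset":[0,0,0],"twist":0,"fingers":-1},{"offset":[0,0,0],"twist":0,"fingers":-1}]'
python3 -m handwheel '[{"offset":[0,0,0],"twist":0,"fingers":-1},{"offset":[0,0,0],"twist":0,"fingers":-1},{"offset":[0,0,0],"twist":0,"fingers":-1},{"offset":[0,0,0],"twist":0,"fingers":-1},{"offset":[0,0,0],"twist":0,"fingers":-1}]'
python3 -m handwheel '[{"offset":[0,0,-0.006],"twist":0,"fingers":-1},{"offset":[0,0,-0.012],"twist":0,"fingers":-1},{"offset":[0,0,-0.02],"twist":0,"fingers":-1},{"offset":[0,0,-0.02],"twist":0,"fingers":-1},{"offset":[0,0,-0.02],"twist":0,"fingers":-1},{"offset":[0,0,-0.02],"twist":0,"fingers":-1},{"offset":[0,0,-0.02],"twist":0,"fingers":-1},{"offset":[0,0,-0.02],"twist":0,"fingers":-1},{"offset":[0,0,0],"twist":0,"fingers":-1},{"offset":[0,0,0],"twist":0,"fingers":-1}]'
python3 - <<'E'
from workcell import read_camera
import cv2,numpy as np
a=read_camera("scene")["image"];b=cv2.imread("pics/scene0.png")
cv2.imwrite("pics/fin.png",cv2.resize(np.hstack([b[120:270,110:270],a[120:270,110:270]]),None,fx=2.5,fy=2.5))
E
```

```text
time: 6.05
ee_pos: [506.9, -166.4, 249.4]
eef_rot: [0.001, 0.123, 0.992, -0.0]
force: [-4.4, 1.5, 11.7]
width: -0.002
gripper_force: 5.6
time: 6.55
ee_pos: [506.9, -166.4, 249.4]
eef_rot: [0.001, 0.123, 0.992, -0.0]
force: [-4.3, 2.1, 11.2]
width: -0.003
gripper_force: 5.6
time: 7.55
ee_pos: [506.8, -166.3, 384.9]
eef_rot: [0.0, 0.123, 0.992, 0.0]
force: [0.6, -0.1, -0.2]
width: 0.0
gripper_force: 0.0
```

View pics/fin.png

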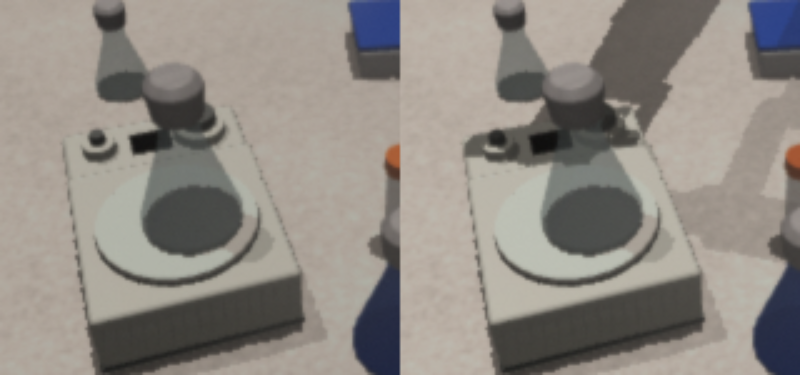

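The before and after crops match. The flask stands unmoved on its plate at about (190,220) and (590,220), the wide button is back up, and the tool is clear with zero force.

```bash
python3 -c "
from workcell import bot
print(bot.job_done())"
```

```text
the job is handed in; nothing more can be done
None
```

I pressed the wide start button on the flask-carrying stirrer to its hard stop (about 11 N), held it for about 2 s and released it, and the job is handed in; the flask did not move, and I touched neither the narrow button nor the other stirrer.

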